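# Clear and hold open the lid of the topping station

## Robot

A 6-joint arm with a two-finger parallel gripper is mounted at the origin on a cart in front of the work surface, level with it; the furniture and walls round the work are solid. World frame = base frame: x ahead of the robot, y to its left, z up, the work surface at z = 0. Lengths are in mm, angles in rad, forces in N, time in s.
With the tool pointing down it reaches from about 375 to 825 mm from the base axis. Payload 5.5 kg.
Tool frame: the origin (TCP) lies midway between the tips of the shut fingers; the grasp point (between the pads) lies 19 mm behind it (ctrl.hold_point_z is the distance from the TCP to the grasp point, in mm); z points along the fingers, y is the line along which they close (so a half turn about z gives the same grasp; the last joint's range is limited). The gripper opens to 85 mm and grips with 20 to 120 N. Pads are 22 mm wide; open, the fingers measure 114 mm over their backs; the gripper's body (76 mm by 85 mm) begins 54 mm behind the grasp point. The pads swing forward as they close: fully open they stand 13 mm farther back than shut.
Start: joints at [1.24, 0.314, -0.047, 1.21, 0, 1.571], TCP at [194.876, 567.466, 231.299] pointing down, gripper open.
Joint ranges: [-2.67, 2.67], [-0.69, 1.73], [-1.03, 1.25], [-2.08, 2.16], [-1.42, 1.45], [-3.14, 3.14]. Speed limits (rad/s): [2.39, 2.39, 3.01, 3.14, 3.14, 3.14].

## Interface

Orientations are given as a unit quaternion [x, y, z, w].
In Python, from station import ctrl gives the robot as it stands.
- The arm moves only by the tool play_rows, never from a script. Its argument "steps" is a list of rows, each a list of 2 entries, a list of its own where there are three numbers: the shift along the world's x, y, z in mm, then the turn about the world's z in degrees. In form: [[[x, y, z], turn], ...]. A call has 1 to 8 rows; each row shifts and turns the commanded pose from where the row before left it; what a row does not reach is not made up. A row lasts 1/10 s, in which the tool goes at most 50 mm and 8.59 degrees, less where a joint would pass 70% of its speed; a pose out of reach is approached as far as the arm can. A call is refused whole if a number of a shift passes 50 or a number of a turn 8.59, either way. A call with a gripper value outside its range is refused whole. "fingers" is the finger opening in mm, from 0 to 85.4, set as the call begins (left out, the last holds). The fingers move at their own pace and stop on an object; the grip force is fixed at half the most. Time passes only in rows, so rows that do not move let the fingers close. It gives the time, the measured TCP pose, the force, the opening and the grip force at its end, in the units of the state.
- ctrl.read_state(): the state, without advancing time (a new reading comes with each control period).
- ctrl.capture(name): name is "scene" or "top" or "wrist"; returns a dict with "image" (480x640x3 uint8, blue, green, red), "depth" (480x640 float32, mm along the optical axis (not along the pixel's ray), 0 where there is no reading), "fx", "fy", "cx", "cy" (pixels), "rvec" (rotation vector, rad) and "tvec" (3), from world to camera coordinates, as OpenCV has them. Camera axes: x right, y down, z forward; pixel columns grow to the right and rows downward; lengths in mm; the calibration is good to about 2 mm. A picture is of the moment at which its call begins.
- ctrl.job_done(): hands the job in; it is judged then, once.
Trained networks look in a picture, given as the dict that the camera call returned (one of the last four; its "shot" number tells which), for a name from the list of things; names that differ only in an ending like _2 or _b are one class to them, and where a whole thing is asked for, a point or a joint stands for the part that bears it (a point fixed in the world has none). Each returns a list of dicts, best first, with "p" (0 to 1); they miss things now and then, are a little off and sometimes report something else, mostly with a low value. They report only what shows in the picture. A call takes as long as a camera call. They do not tell look-alikes from the thing itself.
- ctrl.search_frame(picture, thing): "at" ([x, y, z] in mm, in world coordinates, good to about 4 mm: the middle of the surface that is visible of it).
- ctrl.pinpoint(picture, thing): "at" ([x, y, z] in mm, in world coordinates, good to about 4 mm: a listed point, or the origin of a listed thing).
The state is a dict: "t": time; "qpos": joint angles; "qd": joint speeds; "joint_torque": joint torques, N m; "tool_pos": TCP position; "eef_rot": TCP orientation; "ft_force": force on the tool from outside, world axes, zero at the start; "ft_torque": the same for the moment, N m; "grip_width": finger opening in mm; "finger_force": force on a finger pad.
Only numpy, scipy, OpenCV 4.12 (cv2) and the standard library are available. Lean on these libraries where they do the work, as an engineer would, in place of code of your own. Each camera call takes 0.05 s, during which the arm holds its last target. There are 200 camera calls.

## Task

I am about to scrape the toppings off the board with both hands: take the black caddy off the lid of the topping station, hook it onto the upper front rail somewhere near the middle, slide it along to the left until it sits against the left end bracket, and let go of it there so that it hangs upright. Then take the lid by its handle, raise it to 60 degrees from closed and keep holding it steady there: it falls shut when let go, so finish while still holding it. Leave everything else where it is.

Things in the scene. Friction and masses are not known exactly. Their poses are not given: they have to be found in the camera images.
- station: topping station, fixed: wooden box 220 mm deep (x), 400 mm wide (y), 120 mm high, three steel pans inside, flat steel lid (top at z = 128 mm closed), two round rails along its front. Origin: centre of its underside, on the worktop; x points away from the robot to the hinged back, y left, z up; turned by up to 0.15 rad
- rail_stop (a point): on the upper rail's axis at the inner face of its left end bracket (collar 22 mm across), at (-134, 180, 85) mm in the station's frame, axes as the station's. Rails are 10 mm thick, 24 mm (axis) in front of the box, free from y = -180 to 180 mm; the lower, at z = 34 mm, is what a hung caddy leans on
- lid (a joint): opening angle of the lid (rad): 0 closed, grows as its front edge rises; 60 degrees = 1.047; stops at 1.9. Free hinge, lid 0.55 kg: falls shut when let go below about 75 degrees; about 3 N upward at the handle lifts it
- lid_hinge (a point): middle of the hinge axis, which runs along the station's y at (113, 0, 124) mm in its frame
- lid_handle (a point): middle of the dark bow handle's bar on the lid near its front edge: round, 12 mm thick, along the station's y, straight for 86 mm, legs 110 mm apart, 35 mm clear above the lid. Closed: at (-72, 0, 169) mm in the station's frame, i.e. 185 mm in front of and 45 mm above the hinge axis; it turns with the lid about that axis
- caddy: black rail caddy: loose open cup 58 mm deep (x), 64 mm wide (y), 95 mm high, walls 3 mm, 0.11 to 0.22 kg, standing upright on the lid. Origin: centre of its underside, z up. Two steel strap hooks on its +x face, the back, 14 mm wide, outer edges flush with its sides. Hang it with the back towards the station; hung, it leans by about 0.1 rad. Grasp across the 64 mm sides
- caddy_hook (a point): middle of the hooks' 15 mm slot at the underside of their roof, at (36.5, 0, 70) mm in the caddy's frame; the hooks reach 29 mm below it, the last 12 mm flaring outward. Hung, it lies 5 mm above the upper rail's axis; with the hooks against the left bracket it lies 32 mm to the right of rail_stop
- pepper: green bell pepper lying on its side, about 110 mm; bystander, origin at the centre of its underside
- onion: brown onion, 68 mm; bystander, origin at the centre of its underside
- garlic: loose garlic bulb, 43 mm, on the worktop; bystander, origin at the centre of its underside
- ginger: ginger root, 103 x 65 x 26 mm; bystander, origin at the centre of its underside
- teaspoon: teaspoon with a red handle, 132 mm, lying on the right; bystander, origin at the centre of its underside
- lemon: lemon, 72 mm, left of the station; bystander, origin at the centre of its underside
Things that resemble listed ones, but are neither listed nor needed, are in the scene too. What is shaped like the caddy but red is not meant.

How it is judged (in metres and radians):
On the way, in this order (a step that is already met when the one before it is completed fails the run):
1. the caddy's hooks are over the upper rail, at least 40 mm short of the left end bracket, lid still closed (x of caddy_hook in the frame of rail_stop between -0.008 and 0.008 m and z of caddy_hook in the frame of rail_stop between 0 and 0.012 m and angle between caddy's own z axis and vertical below 0.25 rad and y of caddy_hook in the frame of rail_stop below -0.072 m and value of joint lid below 0.1 rad), for 0.1 s.
2. the caddy hangs let go on the upper rail against the left end bracket (gap under 6 mm), lid still closed (x of caddy_hook in the frame of rail_stop between -0.008 and 0.008 m and z of caddy_hook in the frame of rail_stop between 0 and 0.012 m and angle between caddy's own z axis and vertical below 0.25 rad and y of caddy_hook in the frame of rail_stop above -0.038 m and contact force between caddy and station above 0.3 N and contact force between caddy and the arm below 0.1 N and contact force between caddy and the fingers below 0.1 N and linear speed of caddy below 0.05 m/s and value of joint lid below 0.1 rad), for 0.2 s.
At the end, for the whole second after the job is handed in: the fingers hold the lid still at 60 degrees, 6 degrees either way; the caddy hangs upright and untouched on the upper rail, within 6 mm of the left end bracket (value of joint lid between 0.942 and 1.152 rad and velocity of joint lid between -0.06 and 0.06 rad/s and contact force between the fingers and station above 0.5 N and x of caddy_hook in the frame of rail_stop between -0.008 and 0.008 m and z of caddy_hook in the frame of rail_stop between 0 and 0.012 m and angle between caddy's own z axis and vertical below 0.25 rad and y of caddy_hook in the frame of rail_stop above -0.038 m and contact force between caddy and station above 0.3 N and contact force between caddy and the arm below 0.1 N and contact force between caddy and the fingers below 0.1 N and linear speed of caddy below 0.05 m/s); the arm keeps its last pose, push and grip.
It fails at once if another thing on the worktop is pushed more than 30 mm (distance of any of pepper, onion, garlic, ginger, teaspoon, lemon from where it was at the start of the episode above 0.03 m).
It fails at once if the caddy is tipped over (angle between caddy's own z axis and vertical above 0.7 rad).
It also fails if it takes over 67 s, if anything falls off the work surface, if the arm or the gripper's body presses on something with over 40 N, if the wrist force passes 120 N, or if a joint passes its speed limit or range.

## Working session

There is one attempt and no reset: what is moved stays moved. The work goes in short steps, Python scripts to look and compute and a tool call to move; the robot and the scene stay as the last step left them, time stands still between calls to the robot, and variables do not carry over. Pictures are saved under pics/ and viewed, at most 10 in all, crops included, and the job is handed in when it is done.

Besides the shell and the picture viewer there is one more tool, called after "Request:" by a JSON object that holds its "name" and its "arguments". play_rows: Moves the arm, as the interface text tells. Its arguments: {"type":"object","properties":{"steps":{"type":"array"},"fingers":{"type":"number"}},"required":["steps"]}

```bash
mkdir -p pics; ls; cat > h.py <<'E'
import numpy as np, cv2
from station import ctrl
def P(pic,u,v,d=None):
    R=cv2.Rodrigues(np.array(pic["rvec"],float))[0]; t=np.array(pic["tvec"],float).ravel()
    if d is None: d=pic["depth"][int(v),int(u)]
    c=np.array([(u-pic["cx"])/pic["fx"]*d,(v-pic["cy"])/pic["fy"]*d,d])
    return R.T@(c-t)
def cloud(pic):
    R=cv2.Rodrigues(np.array(pic["rvec"],float))[0]; t=np.array(pic["tvec"],float).ravel()
    d=pic["depth"].astype(float); v,u=np.mgrid[:480,:640]
    c=np.stack([(u-pic["cx"])/pic["fx"]*d,(v-pic["cy"])/pic["fy"]*d,d],-1)
    return (c-t)@R
def proj(pic,p):
    R=cv2.Rodrigues(np.array(pic["rvec"],float))[0]; c=R@np.array(p,float)+np.array(pic["tvec"],float).ravel()
    return (round(c[0]/c[2]*pic["fx"]+pic["cx"]),round(c[1]/c[2]*pic["fy"]+pic["cy"]))
E
python3 - <<'E'
from h import *
for n in ["scene","top"]:
    p=ctrl.capture(n); cv2.imwrite(f"pics/{n}0.png",p["image"])
    for th in ["caddy","caddy_hook","rail_stop","lid_handle","lid_hinge","station"]:
        print(n,th,[(np.round(r["at"]).astype(int).tolist(),round(r["p"],2),proj(p,r["at"])) for r in ctrl.pinpoint(p,th)])
    print(np.round(P(p,320,240)))
print(ctrl.read_state())
E
```

```text
pics
scene caddy [([637, 74, 126], 0.96, (279, 219)), ([392, -132, -4], 0.81, (294, 323))]
scene caddy_hook [([360, -120, 73], 0.94, (282, 305)), ([666, 63, 196], 0.6, (287, 195))]
scene rail_stop [([493, 144, 86], 0.62, (231, 246)), ([439, -378, -1], 0.34, (390, 345))]
scene lid_handle [([552, -40, 171], 0.88, (296, 228))]
scene lid_hinge [([739, -34, 125], 0.91, (327, 214))]
scene station [([627, -36, 1], 0.74, (309, 266))]
[590. -95. 130.]
top caddy []
top caddy_hook [([361, -117, 67], 0.77, (341, 317)), ([670, 61, 201], 0.55, (242, 215))]
top rail_stop [([489, 138, 85], 0.56, (237, 298)), ([665, 61, 200], 0.21, (243, 217))]
top lid_handle [([556, -38, 172], 0.8, (291, 248))]
top lid_hinge [([739, -33, 126], 0.98, (273, 194)), ([627, -38, 3], 0.56, (288, 243))]
top station [([624, -38, -1], 0.65, (289, 245)), ([648, -436, 3], 0.61, (413, 201)), ([412, -468, -2], 0.38, (450, 270))]
[ 570. -120.  125.]
{'t': 0.7, 'qpos': array([ 1.23998411e+00,  3.13476857e-01, -4.71181788e-02,  1.21018342e+00,
        2.57018634e-05,  1.57082526e+00]), 'qd': array([-0.00107745,  0.0004196 , -0.00090071, -0.000683  ,  0.00026991,
       -0.00049047]), 'joint_torque': array([-4.33767609e-04, -5.39289916e+01,  3.39981043e+01,  1.28077740e-03,
       -6.45317937e-05,  4.90206617e-06]), 'tool_pos': array([194.87698675, 567.4649557 , 231.30539535]), 'eef_rot': array([ 1.64667176e-01,  9.86349188e-01,  1.09300443e-05, -1.12043188e-05]), 'ft_force': array([-0.37547625,  0.70161296,  0.43845978]), 'ft_torque': array([-0.00532803, -0.00027771,  0.01337132]), 'finger_force': 0.0, 'grip_width': 85.60964488266289}
```

View pictures.

View pics/scene0.png

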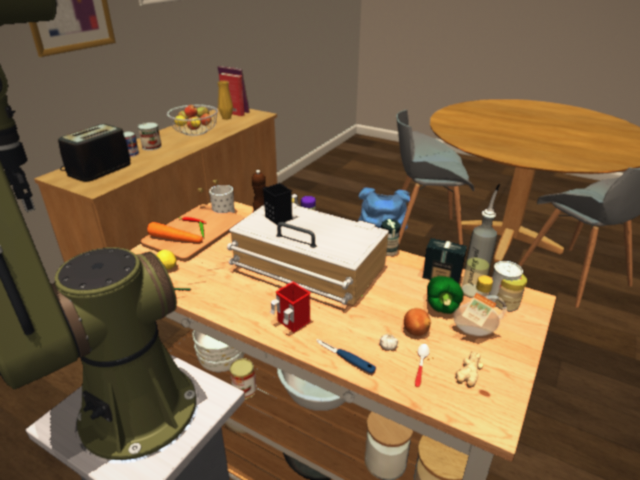

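View pics/top0.png

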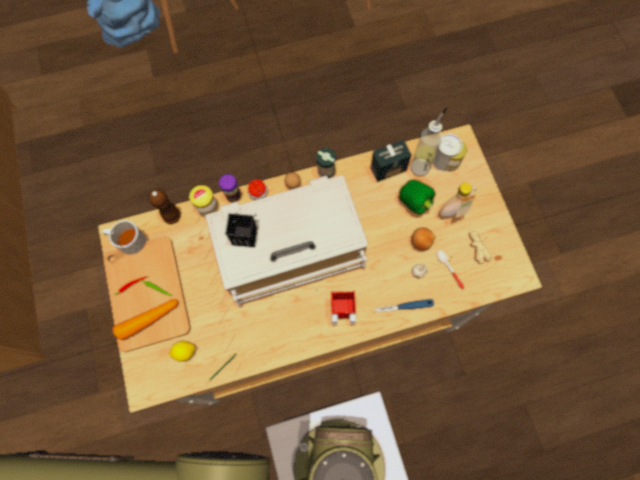

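Candidates for the caddy: the black cup on the lid (scene 278,204; top 241,230), a red cup on the worktop (scene 293,307; the wrong colour) and a dark box (scene 443,260; not a caddy). I choose the black cup on the lid. Next: a crop to check it, and fits from the depth image.

```bash
python3 - <<'E'
from h import *
for n in ["top","scene"]:
    p=ctrl.capture(n); X=cloud(p)
    img=p["image"]
    if n=="top":
        cv2.imwrite("pics/crop.png",cv2.resize(img[170:310,190:390],None,fx=4,fy=4,interpolation=cv2.INTER_CUBIC))
    ok=p["depth"]>0
    near=ok&(abs(X[...,0]-626)<170)&(abs(X[...,1]+37)<240)
    lid=near&(abs(X[...,2]-127)<4)
    pts=X[lid][:,:2].astype(np.float32)
    print(n,"lid",len(pts),cv2.minAreaRect(pts), "z",np.median(X[lid][:,2]))
    cad=near&(X[...,2]>150)&(abs(X[...,0]-640)<70)&(abs(X[...,1]-74)<60)
    q=X[cad]; print("cad",len(q),q.min(0).round(),q.max(0).round())
    rim=q[q[:,2]>np.percentile(q[:,2],98)-8]
    print("rim",cv2.minAreaRect(rim[:,:2].astype(np.float32)),np.median(rim[:,2]))
    bright=img.max(-1)>110
    hk=cad&bright; print("hook bright",X[hk].round()[:60].tolist())
    ra=near&(X[...,0]<515)&(abs(X[...,2]-88)<8); r=X[ra]
    if len(r)>5: print("rail",len(r),np.polyfit(r[:,1],r[:,0],1),r.min(0).round(),r.max(0).round())
    ha=near&(X[...,2]>163)&(X[...,2]<182)&(X[...,0]<590); r=X[ha]
    print("handle",len(r),np.polyfit(r[:,1],r[:,0],1),r.mean(0).round(),r.min(0).round(),r.max(0).round())
E
```

```text
top lid 7159 ((630.9807739257812, -36.38383483886719), (235.2080535888672, 402.32086181640625), 0.9911526441574097) z 128.28115979656903
cad 752 [599.  28. 150.] [694. 117. 232.]
rim ((637.8817138671875, 76.2900390625), (66.94345092773438, 61.76839828491211), 68.7909927368164) 224.06324709249125
hook bright [[694.0, 87.0, 198.0], [692.0, 84.0, 201.0], [690.0, 81.0, 203.0], [691.0, 79.0, 200.0], [688.0, 87.0, 204.0], [689.0, 85.0, 201.0], [685.0, 82.0, 207.0], [689.0, 80.0, 197.0], [686.0, 77.0, 203.0], [686.0, 90.0, 206.0], [686.0, 88.0, 204.0], [685.0, 85.0, 205.0], [684.0, 83.0, 204.0], [686.0, 81.0, 198.0], [685.0, 78.0, 200.0], [689.0, 76.0, 188.0], [670.0, 40.0, 208.0], [671.0, 38.0, 203.0], [669.0, 35.0, 205.0], [671.0, 33.0, 199.0], [670.0, 30.0, 199.0], [676.0, 94.0, 225.0], [676.0, 92.0, 223.0], [674.0, 89.0, 227.0], [673.0, 87.0, 227.0], [673.0, 84.0, 224.0], [671.0, 82.0, 227.0], [672.0, 79.0, 224.0], [671.0, 77.0, 224.0], [685.0, 77.0, 191.0], [691.0, 75.0, 176.0], [669.0, 43.0, 204.0], [670.0, 41.0, 201.0], [669.0, 38.0, 202.0], [667.0, 36.0, 204.0], [668.0, 33.0, 200.0]
[... 1355 characters left out ...]
655.0, 33.0, 202.0], [667.0, 38.0, 195.0], [669.0, 35.0, 195.0], [672.0, 34.0, 194.0], [652.0, 35.0, 199.0], [672.0, 41.0, 189.0], [654.0, 37.0, 194.0], [670.0, 40.0, 187.0], [652.0, 35.0, 192.0], [672.0, 41.0, 182.0], [649.0, 33.0, 191.0], [652.0, 35.0, 186.0], [657.0, 39.0, 179.0], [674.0, 36.0, 173.0], [656.0, 38.0, 177.0], [671.0, 31.0, 172.0], [654.0, 37.0, 174.0], [650.0, 34.0, 174.0], [654.0, 38.0, 168.0], [656.0, 39.0, 164.0], [655.0, 38.0, 161.0], [658.0, 40.0, 155.0], [653.0, 37.0, 155.0], [650.0, 35.0, 154.0]]
rail 544 [2.91980051e-03 4.94087210e+02] [ 477. -231.   80.] [515. 156.  96.]
handle 169 [-1.98056018e-02  5.52014780e+02] [553. -43. 172.] [546. -98. 164.] [562.  15. 179.]
```

View pics/crop.png

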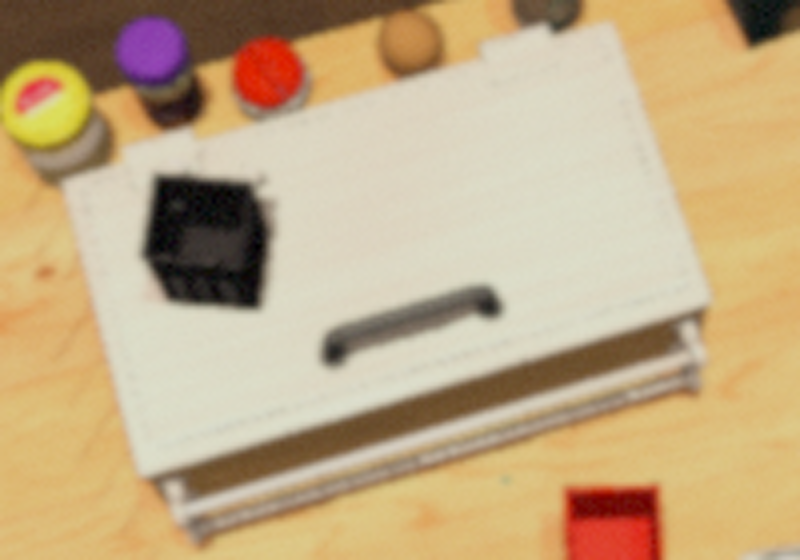

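The crop confirms it: the black cup at (205,240), hooks facing away from the robot and turned right, yaw about -21.5°. The station's yaw is about 1°, the handle is at (410,320) and the upper rail's left end at (180,505). I'll move over the caddy.

Request:
{"name": "play_rows", "arguments": {"steps": [[[28,-32,12],-1],[[28,-32,12],-1],[[28,-32,12],-0.5],[[28,-32,12],0],[[28,-32,12],0],[[28,-32,12],0],[[28,-32,0],0],[[28,-32,0],0]], "fingers": 85.4}}

```text
t: 1.6
tool_pos: [420.1, 310.2, 304.1]
eef_rot: [0.186, 0.983, 0.001, 0.001]
ft_force: [0.4, -0.1, 0.6]
grip_width: 84.7
finger_force: 0.0
```

Request:
{"name": "play_rows", "arguments": {"steps": [[[28,-32,10],0],[[28,-32,10],0],[[28,-32,10],0],[[28,-32,0],0],[[28,-32,0],0],[[28,-32,0],0],[[28,-32,0],0],[[0,0,0],0]]}}

```text
t: 2.4
tool_pos: [617.4, 83.5, 332.1]
eef_rot: [0.189, 0.982, -0.001, 0.0]
ft_force: [1.4, 0.7, -0.8]
grip_width: 85.1
finger_force: 0.0
```

```bash
cat > w.py <<'E'
from h import *
import sys
p=ctrl.capture("wrist"); X=cloud(p); ok=p["depth"]>0
cv2.imwrite("pics/%s.png"%sys.argv[1],p["image"])
s=ctrl.read_state(); print(s["t"],s["tool_pos"].round(1),s["eef_rot"].round(4),s["ft_force"].round(1))
R=cv2.Rodrigues(np.array(p["rvec"],float))[0]; print("cam",(-R.T@np.array(p["tvec"]).ravel()).round(),"axis",R[2].round(2))
print("depth rng",p["depth"][ok].min(),p["depth"].max())
def rect(m,n):
    q=X[m]
    if len(q)>5: print(n,len(q),np.round(np.r_[tuple(map(np.ravel,cv2.minAreaRect(q[:,:2].astype(np.float32))))],1),np.median(q[:,2]).round(1),q.min(0).round(),q.max(0).round())
near=ok&(abs(X[...,0]-637)<70)&(abs(X[...,1]-74)<65)
rect(near&(abs(X[...,2]-223)<5),"rim"); rect(near&(abs(X[...,2]-201)<5),"201")
rect(ok&(abs(X[...,2]-128)<3),"lid")
rect(ok&(abs(X[...,2]-89)<4)&(X[...,0]<515),"rail")
rect(ok&(X[...,2]>166)&(X[...,2]<180)&(X[...,0]<590),"handle")
for th in ["caddy","caddy_hook","rail_stop","lid_handle"]:
    print(th,[(np.round(r["at"]).astype(int).tolist(),round(r["p"],2),proj(p,r["at"])) for r in ctrl.pinpoint(p,th)])
E
python3 w.py w1
```

```text
2.45 [616.   85.4 332.4] [ 1.879e-01  9.822e-01 -2.000e-04 -4.000e-04] [-0.1 -0.8 -0.2]
cam [548. 113. 474.] axis [ 0.28 -0.11 -0.95]
depth rng 68.335 1778.607
rim 2461 [638.7  77.1  66.9  61.8  67.9] 222.6 [599.  35. 218.] [678. 119. 225.]
201 1164 [646.9  73.8  63.6  76.8  67.6] 200.4 [600.  30. 196.] [694. 117. 206.]
lid 80058 [629.9  46.  557.6 278.1  77.9] 127.5 [ 512. -237.  125.] [817. 295. 131.]
rail 4480 [440.7 -19.3 346.3 128.8  88.9] 88.1 [ 375. -194.   85.] [508. 153.  93.]
handle 2193 [556.7 -35.8  12.  114.2   0.9] 172.6 [550. -93. 166.] [563.  21. 176.]
caddy [([633, 76, 129], 0.64, (308, 228)), ([400, -129, 0], 0.59, (53, 71))]
caddy_hook [([669, 60, 200], 0.69, (305, 303))]
rail_stop [([488, 142, 86], 0.57, (316, 38))]
lid_handle [([556, -38, 169], 0.8, (131, 204))]
```

Request:
{"name": "play_rows", "arguments": {"steps": [[[12,-4,0],0],[[10,-4,0],-0.5],[[0,0,-30],0],[[0,0,-40],0],[[0,0,-30],0],[[0,0,-20],0],[[0,0,0],0],[[0,0,0],0]]}}

```text
t: 3.45
tool_pos: [636.8, 80.0, 213.9]
eef_rot: [0.19, 0.982, -0.0, -0.0]
ft_force: [0.1, 0.1, 0.4]
grip_width: 85.1
finger_force: 0.0
```

```bash
python3 w.py w2
```

```text
3.5 [637.6  79.9 214.8] [1.902e-01 9.818e-01 3.000e-04 9.000e-04] [ 1.3 -0.2  0.3]
cam [567. 110. 355.] axis [ 0.28 -0.11 -0.95]
depth rng 68.36432 1623.8245
rim 8106 [639.8  80.4  86.5  61.4  68.1] 222.5 [598.  36. 218.] [679. 124. 228.]
201 3732 [637.5  77.6  63.1  56.9  67.9] 201.3 [600.  40. 196.] [675. 117. 206.]
lid 112795 [630.6   5.3 232.8 320.    0.9] 127.5 [ 512. -154.  125.] [745. 167. 131.]
rail 4799 [494.2  17.4  10.  191.5   0.9] 88.0 [488. -78.  85.] [501. 113.  91.]
handle 3560 [556.4 -13.8  12.   69.9   0.9] 172.6 [550. -49. 166.] [563.  21. 176.]
caddy [([635, 79, 129], 0.64, (305, 249))]
caddy_hook [([667, 64, 198], 0.82, (300, 371))]
rail_stop []
lid_handle [([554, -37, 168], 0.59, (13, 212))]
```

View pics/w2.png

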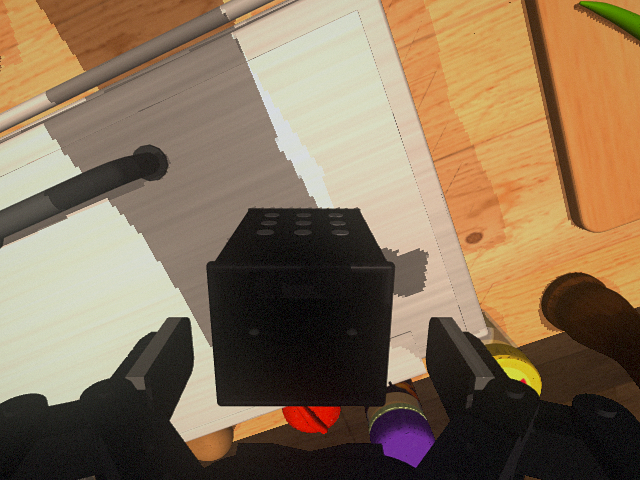

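The picture shows the open cup at (300,335) between both fingers (190 and 430 px), and the rail at top left. I'll lower and grip.

Request:
{"name": "play_rows", "arguments": {"steps": [[[0,-2,-20],0],[[0,0,-20],0],[[0,0,0],0]]}}

```text
t: 4.0
tool_pos: [635.4, 77.2, 171.3]
eef_rot: [0.19, 0.982, -0.001, -0.002]
ft_force: [0.1, -0.3, 0.9]
grip_width: 85.4
finger_force: 0.0
```

Request:
{"name": "play_rows", "arguments": {"steps": [[[0,0,0],0],[[0,0,0],0],[[0,0,0],0],[[0,0,0],0],[[0,0,0],0],[[0,0,0],0]], "fingers": 40}}

```text
t: 4.6
tool_pos: [637.8, 77.6, 174.9]
eef_rot: [0.19, 0.982, 0.0, 0.001]
ft_force: [-1.3, -0.1, 6.1]
grip_width: 63.4
finger_force: 66.7
```

Request:
{"name": "play_rows", "arguments": {"steps": [[[0,0,15],0],[[0,0,25],0],[[0,0,35],0],[[-20,-6,10],4],[[-30,-10,0],5],[[-35,-11,0],5],[[-35,-11,0],5],[[-30,-10,0],3.8]]}}

```text
t: 5.4
tool_pos: [484.8, 29.1, 258.1]
eef_rot: [-0.009, 1.0, 0.0, -0.0]
ft_force: [-0.6, -0.2, -1.7]
grip_width: 63.4
finger_force: 66.5
```

Request:
{"name": "play_rows", "arguments": {"steps": [[[-22,-8,0],0],[[-10,-2,0],0],[[0,0,0],0],[[0,0,0],0]]}}

```text
t: 5.8
tool_pos: [455.9, 19.7, 258.5]
eef_rot: [-0.007, 1.0, 0.0, 0.001]
ft_force: [0.1, -0.1, -2.6]
grip_width: 63.2
finger_force: 66.5
```

```bash
cat > v.py <<'E'
from h import *
import sys
s=ctrl.read_state(); print(s["t"],s["tool_pos"].round(1),s["eef_rot"].round(4),s["ft_force"].round(1),s["grip_width"],s["finger_force"])
T=s["tool_pos"]
for n in ["wrist","top","scene"]:
    p=ctrl.capture(n); X=cloud(p); ok=p["depth"]>0; cv2.imwrite(f"pics/{n}_{sys.argv[1]}.png",p["image"])
    def rect(m,nm):
        q=X[m]
        if len(q)>5: print(n,nm,len(q),np.round(np.r_[tuple(map(np.ravel,cv2.minAreaRect(q[:,:2].astype(np.float32))))],1),np.median(q[:,2]).round(1),q.min(0).round(),q.max(0).round())
    rect(ok&(abs(X[...,2]-89)<4)&(abs(X[...,0]-495)<13),"rail")
    for th in ["caddy","caddy_hook"]:
        print(n,th,[(np.round(r["at"]-T,1).tolist(),round(r["p"],2)) for r in ctrl.pinpoint(p,th)])
    hk=ok&(abs(X[...,0]-T[0]-36)<14)&(abs(X[...,1]-T[1])<40)&(X[...,2]>T[2]+5)&(X[...,2]<T[2]+35)
    q=X[hk&(p["image"].max(-1)>90)]-T
    if len(q): print(n,"hookpts",len(q),np.percentile(q,[3,50,97],axis=0).round(1).tolist())
E
python3 v.py a
```

```text
5.8 [455.9  19.7 258.5] [-7.4e-03  1.0e+00  1.0e-04  6.0e-04] [ 0.1 -0.1 -2.6] 63.22437988729336 66.54285550117493
wrist rail 3350 [497.  -37.3  25.9 379.5   0.6] 88.1 [ 482. -227.   85.] [508. 153.  93.]
wrist caddy [([-59.7, -152.0, -255.6], 0.84), ([-3.8, 1.1, -46.3], 0.78)]
wrist caddy_hook [([-97.5, -141.4, -186.2], 0.72), ([33.6, -0.1, 26.1], 0.64)]
top rail 176 [495.5 -38.2  24.1 378.9   0. ] 89.2 [ 483. -228.   85.] [508. 151.  93.]
top caddy [([-63.3, -148.8, -260.3], 0.7)]
top caddy_hook [([-95.1, -138.8, -190.8], 0.94)]
scene rail 376 [493.7 -42.5 374.   25.5  89.6] 89.6 [ 482. -230.   85.] [508. 144.  93.]
scene caddy [([-63.4, -150.9, -258.9], 0.74), ([-1.3, -0.7, -48.6], 0.56), ([34.2, 1.3, 24.1], 0.25)]
scene caddy_hook [([-94.4, -140.0, -187.1], 0.98), ([35.4, 0.5, 20.0], 0.67)]
scene hookpts 25 [[28.5, -33.0, 6.1], [44.9, -30.5, 12.9], [48.4, -22.9, 26.6]]
```

```bash
python3 -c "
import cv2
a=cv2.imread('pics/wrist_a.png');b=cv2.imread('pics/scene_a.png')[140:320,200:440]
cv2.imwrite('pics/ab.png',cv2.hconcat([cv2.resize(a,(400,300)),cv2.resize(b,(400,300))]))"
```

```text
(no output)
```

View pics/ab.png

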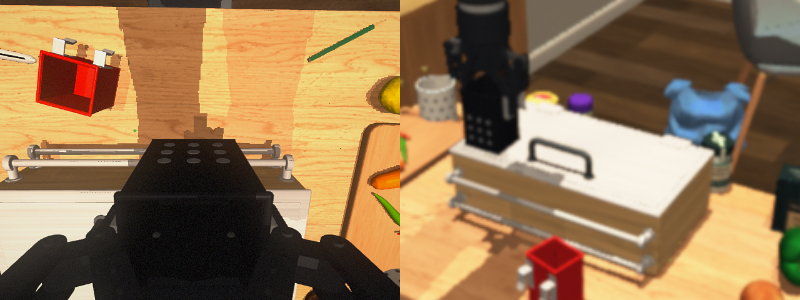

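Left: the caddy held level, with the rail behind it (row 160). Right: it hangs in front of the lid; the red one stays clear. I'll lower it to just above the rail, then go on gently.

Request:
{"name": "play_rows", "arguments": {"steps": [[[0,0,-25],0],[[0,0,-40],0],[[0,0,-40],0],[[0,0,-30],0],[[0,0,-15],0],[[0,0,0],0],[[0,0,0],0]]}}

```text
t: 6.95
tool_pos: [455.1, 19.5, 108.7]
eef_rot: [-0.007, 1.0, 0.0, -0.0]
ft_force: [-0.4, 0.2, -2.0]
grip_width: 63.5
finger_force: 66.5
```

Request:
{"name": "play_rows", "arguments": {"steps": [[[0,0,-4],0],[[0,0,-4],0],[[0,0,-4],0],[[0,0,-4],0],[[0,0,0],0]]}}

```text
t: 7.45
tool_pos: [454.4, 19.4, 91.8]
eef_rot: [-0.007, 1.0, -0.0, -0.0]
ft_force: [-1.0, -1.0, -2.3]
grip_width: 63.4
finger_force: 66.5
```

Request:
{"name": "play_rows", "arguments": {"steps": [[[0,0,-3],0],[[0,0,-3],0],[[0,0,-3],0],[[0,0,0],0]]}}

```text
t: 7.85
tool_pos: [454.5, 19.4, 82.8]
eef_rot: [-0.007, 1.0, -0.0, -0.0]
ft_force: [-0.8, -0.4, -1.7]
grip_width: 63.3
finger_force: 66.5
```

Request:
{"name": "play_rows", "arguments": {"steps": [[[0,0,-3],0],[[0,0,-3],0],[[0,0,-3],0],[[0,0,0],0]]}}

```text
t: 8.25
tool_pos: [454.5, 19.5, 73.8]
eef_rot: [-0.007, 1.0, -0.0, -0.0]
ft_force: [-0.3, -0.0, -2.4]
grip_width: 63.1
finger_force: 66.5
```

Request:
{"name": "play_rows", "arguments": {"steps": [[[0,0,-3],0],[[0,0,-2],0],[[0,0,-1],0],[[0,0,0],0]]}}

```text
t: 8.65
tool_pos: [454.7, 19.4, 68.1]
eef_rot: [-0.007, 1.0, -0.0, -0.0]
ft_force: [-0.5, 0.3, -2.0]
grip_width: 63.4
finger_force: 66.5
```

Request:
{"name": "play_rows", "arguments": {"steps": [[[0,0,-1],0],[[0,0,-1],0],[[0,0,0],0]]}}

```text
t: 8.95
tool_pos: [455.1, 19.5, 66.8]
eef_rot: [-0.007, 1.0, 0.0, 0.0]
ft_force: [-2.2, 1.0, 3.3]
grip_width: 63.3
finger_force: 67.3
```

```bash
python3 v.py b; python3 -c "
import cv2
a=cv2.imread('pics/wrist_b.png');b=cv2.imread('pics/scene_b.png')[180:300,210:370]
cv2.imwrite('pics/bb.png',cv2.hconcat([cv2.resize(a,(400,300)),cv2.resize(b,(400,300),interpolation=2)]))"
```

```text
8.95 [455.1  19.5  66.8] [-7.4e-03  1.0e+00  0.0e+00  2.0e-04] [-2.2  1.   3.3] 63.27750745578843 67.30522871017456
wrist rail 3214 [488.4  24.6 238.2  16.8  89. ] 88.4 [482. -95.  85.] [499. 144.  93.]
wrist caddy [([-1.3, -0.9, -47.5], 0.92), ([-58.9, -150.5, -68.0], 0.73)]
wrist caddy_hook [([35.4, -2.0, 23.0], 0.89)]
top rail 213 [494.8 -38.4 379.3  25.7  89.9] 89.2 [ 482. -228.   85.] [508. 151.  93.]
top caddy [([-62.5, -149.3, -66.0], 0.6)]
top caddy_hook [([-94.1, -138.2, 0.3], 0.85)]
scene rail 276 [494.7 -42.3 375.2  25.7  90. ] 89.3 [ 482. -230.   85.] [508. 145.  93.]
scene caddy [([-61.5, -151.3, -69.0], 0.86), ([-1.3, -3.7, -48.5], 0.75), ([-37.6, -488.5, -66.7], 0.25)]
scene caddy_hook [([-96.3, -140.2, 5.6], 0.76), ([35.2, 0.0, 21.5], 0.62)]
scene hookpts 6 [[34.7, -37.7, 7.8], [37.8, -34.3, 20.3], [45.6, -23.2, 22.9]]
```

View pics/bb.png

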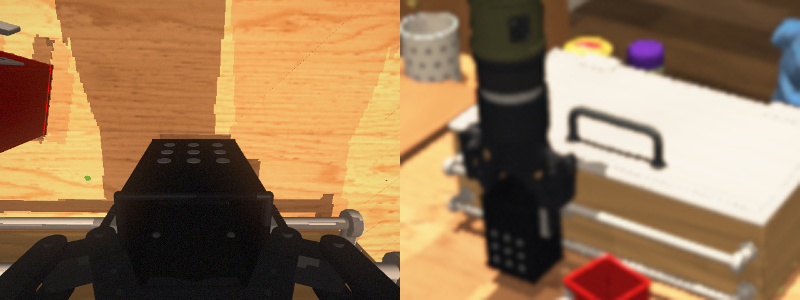

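The caddy's hook roof met the rail at the predicted height (TCP z 66.8, force up about 5 N). I'll ease up 1 mm and slide left.

Request:
{"name": "play_rows", "arguments": {"steps": [[[0,0,1],0],[[0,5,0],0],[[0,10,0],0],[[-0.3,15,0],0],[[-0.3,15,0],0],[[-0.3,15,0],0],[[-0.2,10,0],0],[[0,0,0],0]]}}

```text
t: 10.2
tool_pos: [453.7, 90.9, 67.2]
eef_rot: [-0.008, 1.0, 0.0, -0.0]
ft_force: [0.7, -0.5, -1.1]
grip_width: 63.3
finger_force: 66.7
```

Request:
{"name": "play_rows", "arguments": {"steps": [[[-0.2,6,0],0],[[0,4,0],0],[[0,2,0],0],[[0,0,0],0]]}}

```text
t: 10.6
tool_pos: [453.6, 101.5, 67.3]
eef_rot: [-0.007, 1.0, -0.0, 0.0]
ft_force: [1.1, -0.8, -2.0]
grip_width: 63.5
finger_force: 66.7
```

Request:
{"name": "play_rows", "arguments": {"steps": [[[0,2,0],0],[[0,2,0],0],[[0,2,0],0],[[0,0,0],0]]}}

```text
t: 11.0
tool_pos: [453.6, 107.5, 67.3]
eef_rot: [-0.007, 1.0, -0.0, 0.0]
ft_force: [0.8, -0.5, -2.1]
grip_width: 63.6
finger_force: 66.6
```

Request:
{"name": "play_rows", "arguments": {"steps": [[[0,1.5,0],0],[[0,1.5,0],0],[[0,0,0],0]]}}

```text
t: 11.3
tool_pos: [453.5, 108.0, 67.3]
eef_rot: [-0.006, 1.0, -0.003, 0.0]
ft_force: [0.9, -9.2, -0.0]
grip_width: 63.2
finger_force: 67.0
```

Request:
{"name": "play_rows", "arguments": {"steps": [[[0,1.5,0],0],[[0,0,0],0]]}}

```text
t: 11.5
tool_pos: [453.5, 108.3, 67.3]
eef_rot: [-0.006, 1.0, -0.004, 0.0]
ft_force: [-0.5, -13.8, 1.4]
grip_width: 63.4
finger_force: 67.2
```

The caddy met the bracket (Fy -9 to -14 N). I'll ease off, set it down and open.

Request:
{"name": "play_rows", "arguments": {"steps": [[[0,-2,0],0],[[0,-1.5,-0.8],0],[[0,0,0],0]]}}

```text
t: 11.8
tool_pos: [453.7, 107.8, 66.8]
eef_rot: [-0.007, 1.0, -0.001, 0.0]
ft_force: [-1.3, -5.2, 2.8]
grip_width: 63.2
finger_force: 67.5
```

Request:
{"name": "play_rows", "arguments": {"steps": [[[0,0,0],0],[[0,0,0],0],[[0,0,0],0],[[0,0,0],0],[[0,0,0],0],[[0,0,0],0]], "fingers": 85.4}}

```text
t: 12.4
tool_pos: [453.6, 108.6, 66.5]
eef_rot: [-0.007, 1.0, 0.0, 0.0]
ft_force: [-0.2, -0.4, 0.2]
grip_width: 85.8
finger_force: 0.0
```

```bash
python3 v.py c; python3 -c "
import cv2
a=cv2.imread('pics/wrist_c.png');b=cv2.imread('pics/scene_c.png')[180:300,190:350]
cv2.imwrite('pics/cc.png',cv2.hconcat([cv2.resize(a,(400,300)),cv2.resize(b,(400,300),interpolation=2)]))"
```

```text
12.4 [453.6 108.6  66.5] [-7.5e-03  1.0e+00  1.0e-04  0.0e+00] [-0.2 -0.4  0.2] 85.75816554238831 0.0
wrist rail 367 [489.1 105.4   8.8  92.1   3.4] 88.2 [482.  59.  85.] [496. 151.  93.]
wrist caddy [([2.1, -1.2, -49.3], 0.68)]
wrist caddy_hook [([31.2, -1.3, 26.6], 0.6)]
wrist hookpts 50 [[31.7, 39.2, 25.8], [35.0, 39.7, 27.7], [41.1, 40.0, 28.8]]
top rail 273 [497.9 -89.  272.6  20.   89.9] 89.2 [ 488. -225.   85.] [508.  47.  93.]
top caddy [([-62.0, -238.1, -69.7], 0.91)]
top caddy_hook [([-91.4, -227.9, 0.7], 0.75)]
scene rail 319 [ 4.945e+02 -6.370e+01  2.240e+01  3.327e+02  4.000e-01] 89.8 [ 482. -230.   85.] [507. 103.  93.]
scene caddy [([4.0, 0.5, -50.1], 0.92), ([-56.3, -240.5, -65.1], 0.91)]
scene caddy_hook [([-92.6, -233.1, 4.9], 0.81), ([31.3, 1.0, 24.1], 0.73), ([-37.0, -573.4, -68.8], 0.55)]
scene hookpts 6 [[34.8, -39.2, 8.1], [38.4, -35.9, 20.1], [44.6, -29.2, 23.6]]
```

View pics/cc.png

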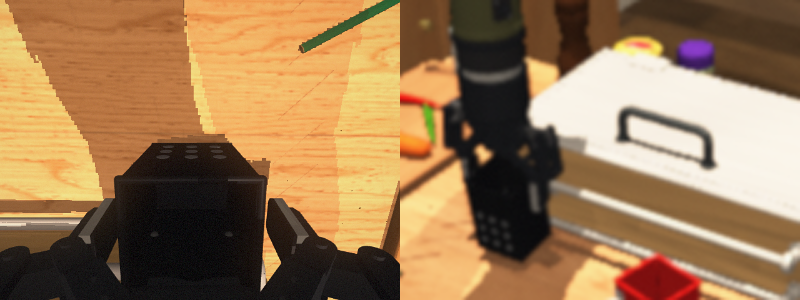

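The caddy hangs leaning slightly, clear of the open fingers on both sides. I'll go straight up.

Request:
{"name": "play_rows", "arguments": {"steps": [[[0,-0.5,8],0],[[0,0,15],0],[[0,0,25],0],[[0,0,35],0],[[0,0,40],0],[[0,0,40],0],[[0,0,0],0]]}}

```text
t: 13.55
tool_pos: [456.9, 108.7, 235.6]
eef_rot: [-0.007, 1.0, 0.001, 0.005]
ft_force: [0.4, 0.9, 0.6]
grip_width: 85.8
finger_force: 0.0
```

```bash
python3 - <<'E'
from h import *
s=ctrl.read_state(); print(s["t"],s["tool_pos"].round(1),s["ft_force"].round(1))
for n in ["wrist","top","scene"]:
    p=ctrl.capture(n); X=cloud(p); ok=p["depth"]>0; cv2.imwrite(f"pics/{n}_d.png",p["image"])
    for th in ["caddy","caddy_hook","rail_stop","lid_handle","lid_hinge"]:
        print(n,th,[(np.round(r["at"],1).tolist(),round(r["p"],2)) for r in ctrl.pinpoint(p,th)])
    q=X[ok&(X[...,2]>166)&(X[...,2]<178)&(abs(X[...,0]-556)<14)&(abs(X[...,1]+36)<65)]
    if len(q)>5: print("handle",cv2.minAreaRect(q[:,:2].astype(np.float32)),np.percentile(q[:,2],[50,98]))
E
python3 -c "
import cv2
a=cv2.imread('pics/wrist_d.png');b=cv2.imread('pics/scene_d.png')[180:300,190:350]
cv2.imwrite('pics/dd.png',cv2.hconcat([cv2.resize(a,(400,300)),cv2.resize(b,(400,300),interpolation=2)]))"
```

```text
13.55 [456.9 108.7 235.6] [0.4 0.9 0.6]
wrist caddy [([457.1, 103.3, 15.1], 0.81), ([398.1, -131.9, 1.0], 0.77)]
wrist caddy_hook [([553.1, -37.4, 169.6], 0.71), ([484.4, 105.3, 87.7], 0.64)]
wrist rail_stop [([488.8, 145.9, 84.9], 0.72)]
wrist lid_handle [([556.2, -34.2, 168.2], 0.64)]
wrist lid_hinge []
handle ((551.6517944335938, -57.02375030517578), (2.859419345855713, 49.813968658447266), 1.1839715242385864) [168.58933378 171.71685172]
top caddy [([390.3, -130.9, 0.3], 0.81)]
top caddy_hook [([359.9, -118.8, 67.5], 0.78), ([450.2, -563.8, 3.6], 0.61)]
top rail_stop []
top lid_handle []
top lid_hinge [([737.2, -32.4, 126.6], 0.92)]
handle ((555.810302734375, -37.41999053955078), (14.410253524780273, 114.51277160644531), 1.772271990776062) [173.38508579 177.6233966 ]
scene caddy [([393.1, -133.7, -3.1], 0.81), ([456.8, 102.7, 12.9], 0.58)]
scene caddy_hook [([361.7, -123.7, 70.6], 0.93)]
scene rail_stop [([492.0, 144.5, 85.3], 0.93)]
scene lid_handle [([553.8, -41.3, 172.5], 0.59)]
scene lid_hinge [([739.6, -29.6, 127.0], 0.6)]
handle ((552.22802734375, -40.22858428955078), (14.040011405944824, 114.35356903076172), 0.6740091443061829) [173.09141424 177.51116213]
```

View pics/dd.png

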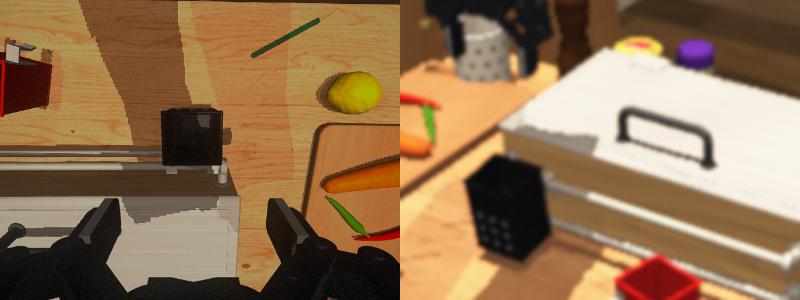

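```bash
python3 - <<'E'
from h import *
p=ctrl.capture("wrist"); X=cloud(p); ok=p["depth"]>0
cv2.imwrite("pics/e.png",cv2.resize(p["image"][160:310,240:400],None,fx=4,fy=4,interpolation=cv2.INTER_CUBIC))
def pr(m,nm):
    q=X[m]; print(nm,len(q),np.round(np.percentile(q,[0,2,50,98,100],axis=0),1).tolist() if len(q) else "")
c=ok&(abs(X[...,1]-108)<60)&(X[...,0]<480)&(X[...,0]>400)
pr(c&(X[...,2]>100),"cad top")
pr(c&(X[...,2]>30),"cad all")
pr(ok&(X[...,1]>100)&(X[...,1]<175)&(abs(X[...,0]-492)<13)&(X[...,2]>92)&(X[...,2]<104),"collar")
pr(ok&(X[...,1]>70)&(X[...,1]<138)&(abs(X[...,0]-492)<13)&(X[...,2]>90)&(X[...,2]<104),"hooks")
for v in range(200,250,4):
    print(v,[(u,)+tuple(X[v,u].round(0).astype(int)) for u in range(325,372,5)])
E
```

```text
cad top 40826 [[419.8, 48.0, 100.0], [429.5, 49.1, 107.7], [444.2, 105.7, 294.8], [476.5, 165.8, 315.5], [480.0, 168.0, 317.9]]
cad all 42766 [[419.8, 48.0, 30.0], [425.9, 49.2, 74.9], [444.2, 106.1, 294.2], [477.9, 165.7, 315.5], [480.0, 168.0, 317.9]]
collar 297 [[482.7, 126.9, 92.0], [485.1, 127.7, 92.1], [492.4, 144.4, 93.2], [498.1, 150.4, 95.4], [498.9, 150.9, 96.0]]
hooks 449 [[479.0, 76.8, 90.0], [488.9, 77.0, 90.4], [493.8, 89.5, 92.0], [498.8, 137.3, 93.4], [499.3, 138.0, 94.5]]
200 [(325, np.int64(448), np.int64(123), np.int64(17)), (330, np.int64(448), np.int64(127), np.int64(16)), (335, np.int64(448), np.int64(131), np.int64(17)), (340, np.int64(448), np.int64(136), np.int64(16)), (345, np.int64(440), np.int64(137), np.int64(54)), (350, np.int64(433), np.int64(137), np.int64(94)), (355, np.int64(430), np.int64(139), np.int64(107)), (360, np.int64(451), np.int64(156), np.int64(-2)), (365, np.int64(451), np.int64(161), np.int64(-2)), (370, np.int64(451), np.int64(165), np.int64(-2))]
204 [(325, np.int64(452), np.int64(123), np.int64(17)), (330, np.int64(452), np.int64(127)
[... 5402 characters left out ...]
 np.int64(139), np.int64(114)), (360, np.int64(495), np.int64(158), np.int64(-3)), (365, np.int64(494), np.int64(163), np.int64(-2)), (370, np.int64(494), np.int64(168), np.int64(-1))]
248 [(325, np.int64(483), np.int64(122), np.int64(49)), (330, np.int64(482), np.int64(126), np.int64(50)), (335, np.int64(482), np.int64(131), np.int64(50)), (340, np.int64(482), np.int64(135), np.int64(49)), (345, np.int64(477), np.int64(137), np.int64(65)), (350, np.int64(465), np.int64(137), np.int64(103)), (355, np.int64(462), np.int64(140), np.int64(112)), (360, np.int64(498), np.int64(158), np.int64(0)), (365, np.int64(498), np.int64(163), np.int64(-2)), (370, np.int64(498), np.int64(168), np.int64(-1))]
```

View pics/e.png

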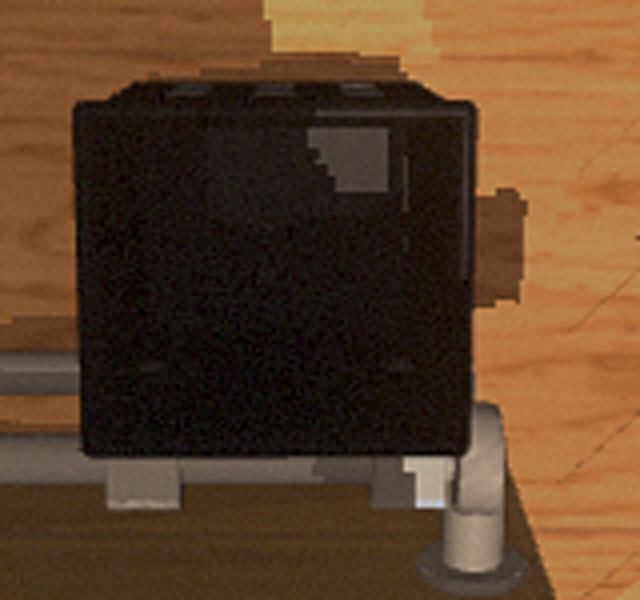

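Crop: the right hook edge (448,485) lies against the bracket (455,485), with a gap of 1-2 mm. That is where contact was felt, so the caddy is hung. Now I'll turn 90° and go over the handle.

Request:
{"name": "play_rows", "arguments": {"steps": [[[9,-13,4],-7],[[9,-13,4],-8],[[9,-13,4],-8],[[9,-13,4],-8],[[9,-13,4],-8],[[9,-13,0],-8],[[9,-13,0],-8],[[9,-13,0],-8]], "fingers": 60}}

```text
t: 15.3
tool_pos: [526.0, 3.4, 249.6]
eef_rot: [0.519, 0.855, 0.0, 0.0]
ft_force: [-0.1, 0.7, -0.9]
grip_width: 60.2
finger_force: 0.0
```

Request:
{"name": "play_rows", "arguments": {"steps": [[[9,-13,0],-8],[[9,-13,0],-8],[[9.7,-14,0],-8],[[0,0,0],-3],[[0,0,0],0],[[0,0,0],0]]}}

```text
t: 15.9
tool_pos: [553.1, -36.0, 249.4]
eef_rot: [0.701, 0.713, -0.0, -0.0]
ft_force: [0.7, -0.3, 1.5]
grip_width: 59.9
finger_force: 0.0
```

```bash
python3 - <<'E'
from h import *
s=ctrl.read_state(); print(s["t"],s["tool_pos"].round(1),s["eef_rot"].round(4),s["ft_force"].round(1),s["qpos"].round(2),s["grip_width"])
p=ctrl.capture("wrist"); X=cloud(p); ok=p["depth"]>0; cv2.imwrite("pics/f.png",p["image"])
q=X[ok&(X[...,2]>166)&(X[...,2]<178)&(abs(X[...,0]-556)<14)&(abs(X[...,1]+36)<65)]
print(len(q),cv2.minAreaRect(q[:,:2].astype(np.float32)),np.percentile(q[:,2],[50,98]))
E
```

```text
15.9 [553.1 -36.  249.4] [ 7.014e-01  7.128e-01 -1.000e-04 -1.000e-04] [ 0.7 -0.3  1.5] [-0.06  0.22 -0.13  1.22  0.    1.49] 59.854884882113865
3682 ((556.7757568359375, -36.100521087646484), (11.998298645019531, 113.6373519897461), 0.8903643488883972) [172.66956119 174.67592257]
```

Request:
{"name": "play_rows", "arguments": {"steps": [[[3.7,0,-20],0],[[0,0,-30],0],[[0,0,-30],0],[[0,0,-15],0],[[0,0,-4],0],[[0,0,0],0]]}}

```text
t: 16.55
tool_pos: [556.7, -35.8, 150.4]
eef_rot: [0.702, 0.713, -0.0, -0.0]
ft_force: [0.1, 0.4, 0.9]
grip_width: 60.1
finger_force: 0.0
```

Request:
{"name": "play_rows", "arguments": {"steps": [[[0,0,0],0],[[0,0,0],0],[[0,0,0],0],[[0,0,0],0],[[0,0,0],0],[[0,0,0],0]], "fingers": 0}}

```text
t: 17.15
tool_pos: [555.3, -36.1, 151.4]
eef_rot: [0.702, 0.712, -0.001, -0.001]
ft_force: [-8.1, 0.2, 8.8]
grip_width: 10.1
finger_force: 58.5
```

```bash
python3 -c "
import numpy as np
t=np.radians(np.r_[0:61:3]+13.67);x=-190.4*np.cos(t);z=190.4*np.sin(t)
for i,(a,b) in enumerate(zip(np.diff(x),np.diff(z))):print(3*i+3,round(a,1),round(a*.0157,2),round(b,1))"
```

```text
3 2.6 0.04 9.6
6 3.1 0.05 9.5
9 3.6 0.06 9.3
12 4.1 0.06 9.1
15 4.6 0.07 8.9
18 5.0 0.08 8.6
21 5.5 0.09 8.3
24 5.9 0.09 8.0
27 6.3 0.1 7.7
30 6.7 0.11 7.4
33 7.1 0.11 7.0
36 7.4 0.12 6.6
39 7.8 0.12 6.3
42 8.1 0.13 5.8
45 8.4 0.13 5.4
48 8.6 0.14 5.0
51 8.9 0.14 4.5
54 9.1 0.14 4.0
57 9.3 0.15 3.5
60 9.5 0.15 3.1
```

Request:
{"name": "play_rows", "arguments": {"steps": [[[1.3,0,4.8],0],[[1.3,0,4.8],0],[[3.1,0,9.5],0],[[3.6,0.1,9.3],0],[[0,0,0],0],[[0,0,0],0]]}}

```text
t: 17.75
tool_pos: [563.8, -36.0, 178.5]
eef_rot: [0.702, 0.712, -0.002, -0.002]
ft_force: [-8.9, -0.3, -2.3]
grip_width: 9.5
finger_force: 58.8
```

Request:
{"name": "play_rows", "arguments": {"steps": [[[3.1,0.1,9.1],0],[[4.6,0.1,8.9],0],[[5.0,0.1,8.6],0],[[5.5,0.1,8.3],0],[[5.9,0.1,8.0],0],[[6.3,0.1,7.7],0],[[6.7,0.1,7.4],0],[[0,0,0],0]]}}

```text
t: 18.55
tool_pos: [601.7, -35.4, 239.5]
eef_rot: [0.702, 0.712, -0.001, -0.001]
ft_force: [-16.0, -0.4, 8.7]
grip_width: 9.6
finger_force: 59.4
```

```bash
cat > lid.py <<'E'
from h import *
s=ctrl.read_state(); T=s["tool_pos"]; print(s["t"],T.round(1),s["ft_force"].round(1),s["grip_width"].round(1),s["finger_force"].round(1))
g=T+[0,0,19]; H=np.array([628.9+113,124])
print("angle via grasp pt",np.degrees(np.arctan2(g[2]-H[1],H[0]-g[0]))-13.67,"r",np.hypot(g[2]-H[1],H[0]-g[0]))
for n in ["scene","top"]:
    p=ctrl.capture(n); X=cloud(p); ok=p["depth"]>0; cv2.imwrite(f"pics/lid_{n}_{s['t']:.1f}.png",p["image"])
    c=ok&(X[...,0]>500)&(X[...,0]<735)&(X[...,2]>140)&(abs(X[...,1]+35)<190)&(abs(X[...,1]+35)>95)
    q=X[c][:,[0,2]]
    if len(q)<50: continue
    # robust plane line in xz
    best=None; rng=np.random.default_rng(0)
    for _ in range(300):
        a,b=q[rng.choice(len(q),2,False)]; d=b-a
        if np.linalg.norm(d)<30: continue
        nn=np.array([-d[1],d[0]])/np.linalg.norm(d); m=abs((q-a)@nn)<3
        if best is None or m.sum()>best.sum(): best=m
    d=np.linalg.svd(q[best]-q[best].mean(0),full_matrices=False)[2][0]
    print(n,"lid angle",len(q),best.sum(),np.degrees(np.arctan(-d[1]/d[0])))
    print(n,[(th,np.round(r["at"],1).tolist(),round(r["p"],2)) for th in ("caddy","caddy_hook","lid_handle") for r in ctrl.pinpoint(p,th)])
E
python3 lid.py
```

```text
Traceback (most recent call last):
  File "lid.py", line 2, in <module>
    s=ctrl.read_state(); T=s["tool_pos"]; print(s["t"],T.round(1),s["ft_force"].round(1),s["grip_width"].round(1),s["finger_force"].round(1))
                                                                                         ^^^^^^^^^^^^^^^^^^^^^
AttributeError: 'float' object has no attribute 'round'
```

```bash
sed -i 's/s\["grip_width"\].round(1),s\["finger_force"\].round(1)/s["grip_width"],s["finger_force"]/' lid.py; python3 lid.py
```

```text
18.55 [601.7 -35.4 239.5] [-16.   -0.4   8.7] 9.594705809024575 59.400073885917664
angle via grasp pt 30.13012776408516 r 194.31140546224466
scene lid angle 335 301 28.650839090494074
scene [('caddy', [391.9, -129.4, 2.3], 0.84), ('caddy', [456.6, 105.2, 11.2], 0.62), ('caddy_hook', [361.4, -123.0, 70.9], 0.93), ('caddy_hook', [486.7, 107.1, 88.5], 0.9), ('lid_handle', [596.2, -39.8, 256.8], 0.95)]
top lid angle 3246 2605 28.942649739777664
top [('caddy', [393.1, -132.0, 1.2], 0.79), ('caddy', [455.0, 109.5, 15.1], 0.68), ('caddy_hook', [486.5, 105.8, 91.9], 0.75), ('caddy_hook', [359.9, -120.7, 68.0], 0.74), ('caddy_hook', [457.9, 105.1, 14.2], 0.25)]
```

Request:
{"name": "play_rows", "arguments": {"steps": [[[5.0,0.1,8.5],0],[[7.2,0.1,7.0],0],[[7.6,0.1,6.6],0],[[7.9,0.1,6.0],0],[[8.2,0.1,5.6],0],[[8.5,0.1,5.2],0],[[8.7,0.1,4.7],0],[[0,0,0],0]]}}

```text
t: 19.75
tool_pos: [658.3, -34.4, 283.2]
eef_rot: [0.702, 0.712, 0.001, 0.001]
ft_force: [-5.4, 0.5, 5.3]
grip_width: 9.6
finger_force: 60.1
```

```bash
python3 lid.py
```

```text
19.75 [658.3 -34.4 283.2] [-5.4  0.5  5.3] 9.625248599403493 60.084609389305115
angle via grasp pt 51.190065757865085 r 196.84263758786383
scene lid angle 1715 1446 50.634239012059126
scene [('caddy', [461.6, 106.2, 14.6], 0.8), ('caddy', [392.3, -128.2, -2.5], 0.75), ('caddy_hook', [360.7, -121.8, 71.9], 0.94), ('caddy_hook', [484.9, 109.8, 89.9], 0.68), ('lid_handle', [656.1, -36.4, 299.8], 0.68)]
top lid angle 1566 1358 50.31505841468041
top [('caddy', [458.3, 107.0, 17.4], 0.89), ('caddy', [392.7, -130.0, 0.4], 0.6), ('caddy_hook', [490.0, 107.7, 92.4], 0.87)]
```

Lid at about 50.5°; 9.5° more to go.

Request:
{"name": "play_rows", "arguments": {"steps": [[[8.9,0.1,4.6],0],[[9.1,0.1,4.0],0],[[9.3,0.1,3.5],0],[[2.4,0,0.9],0],[[0,0,0],0],[[0,0,0],0],[[0,0,0],0],[[0,0,0],0]]}}

```text
t: 20.95
tool_pos: [685.9, -34.0, 294.4]
eef_rot: [0.702, 0.712, 0.0, 0.0]
ft_force: [-4.3, 1.2, 3.1]
grip_width: 9.8
finger_force: 60.1
```

```bash
python3 lid.py; ls -t pics | head -2
```

```text
20.95 [685.9 -34.  294.4] [-4.3  1.2  3.1] 9.769049115320678 60.05760312080383
angle via grasp pt 59.843783484114965 r 197.47181871889157
scene lid angle 2394 1813 59.57121915747491
scene [('caddy', [393.5, -127.5, 0.3], 0.98), ('caddy', [458.1, 104.4, 13.1], 0.6), ('caddy_hook', [486.6, 109.3, 88.5], 0.87), ('caddy_hook', [362.0, -120.4, 69.4], 0.81), ('lid_handle', [682.8, -36.7, 309.5], 0.72)]
top lid angle 746 562 58.79481081629986
top [('caddy', [459.0, 106.5, 14.7], 0.7), ('caddy_hook', [490.7, 105.1, 94.1], 0.69)]
lid_top_20.9.png
lid_scene_20.9.png
```

Request:
{"name": "play_rows", "arguments": {"steps": [[[0,0,0],0],[[0,0,0],0],[[0,0,0],0],[[0,0,0],0]]}}

```text
t: 21.75
tool_pos: [685.8, -34.0, 294.4]
eef_rot: [0.702, 0.712, 0.0, 0.0]
ft_force: [-4.3, 1.0, 3.4]
grip_width: 9.6
finger_force: 60.1
```

```bash
python3 -c "
import cv2
a=cv2.imread('pics/lid_scene_20.9.png')[120:320,170:430]
cv2.imwrite('pics/g.png',cv2.resize(a,None,fx=3,fy=3,interpolation=2))"
```

```text
(no output)
```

View pics/g.png

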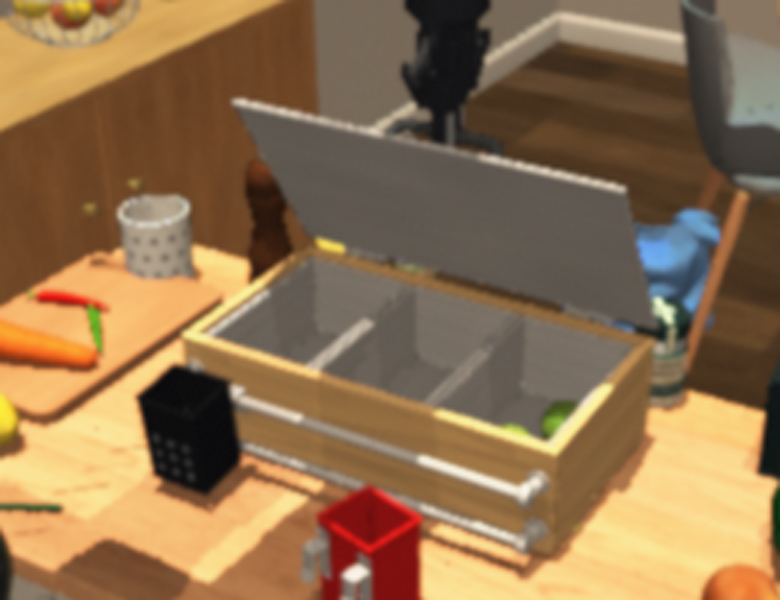

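The lid is held open at about 60° by the gripper (450,120), and the caddy hangs at the left bracket (190,430). I'm handing the job in.

```bash
python3 -c "
from station import ctrl
print(ctrl.job_done())"
```

```text
the job is handed in; nothing more can be done
None
```

The job is handed in at about 22 s of the 67 s: the black caddy hangs released on the upper rail against the left bracket (gap measured at 1–2 mm), and the gripper is still holding the lid steady at about 59.5°; the hand-in gave no verdict.

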